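# Hang the cap tray on the trolley rail and slide it under the opener

### The job

Lift the hook-on cap tray out of the clear caddy by the fin on top, hook it over the open stretch of the trolley's rail and let go, so that it hangs there freely. Then take it again by its front tab and slide it along the rail, in under the keeper bar, until it hangs centred directly beneath the bottle opener, and let go. Leave everything else on the trolley where it stands.

Things in the scene. Friction and masses are not known exactly. Their poses are not given: they have to be found in the camera images.
- carrier_fin (a point): Cap tray: rigid metal hanger, 0.16 kg, loose, first standing upright in the caddy. Its axes: z up, y along the rail when hung, -x its front (tab side, towards the robot). This point, 172 mm above its underside, is the first grip, in the upright fin above the hook: fin 12 mm thick (y), 26 long (x); fin top 15 mm above this point, the hook's roof (24 wide in y) 25 mm below it.
- carrier_seat (a point): Point in the cap tray's hook where the rail's axis lies once hung: 42 mm below carrier_fin, 130 mm above the underside; same axes. The hook is an inverted V (45 degree roofs) that centres itself on the rail, with legs 28 mm apart inside. The front leg (-x) runs down as a strap to the dish. The tray is a C open to the back, 90 mm between tip and dish; it balances and hangs upright.
- carrier_tip (a point): Lower end of the hook's short back leg, the free tip: 17 mm behind (+x) and 22 mm below carrier_seat, leg 6 mm thick, 24 wide. To hook on, bring the tray to the rail from the rail's front, with this tip passing above the rail and the dish below it, then lower it.
- carrier_dish (a point): Centre of the underside of the cap tray's open dish, 80 x 42 x 18 mm (x, y, z); 130 mm below and 10 mm behind carrier_seat. Same axes.
- carrier_tab (a point): Grip point in the cap tray's front tab, an upright plate 12 mm thick (y), 30 high, standing out from the strap to the front; its top is 15 mm above this point, its front end 14 mm in front. The point is 78 mm in front of carrier_seat and 60 mm below it. In the caddy the tab is too closely walled in to be gripped. Same axes.
- caddy: Narrow clear acrylic open box, fixed, 162 x 58 x 105 mm (x, y, z), walls and floor 5 mm, in which the cap tray stands at first, parallel to it. Origin under its centre on the deck; z up. Its place, left or right, changes.
- rail: Aluminium tube rail, fixed, 12 mm thick. Origin on the deck under its middle; y along it, z up, -x its front (robot side). Its axis is 175 mm above the deck, from y = -230 to 230 mm, a post at each end. At +y the tube turns up and back over the rail as a keeper bar, axis 246 mm high, ending at y = 0. A hung tray slides under the keeper with 8 mm to spare; it can be hooked on only from y = -230 to 0.
- rail_open (a point): Point on the rail's axis at the middle of the open stretch (y = -125 mm in the rail's frame), 175 mm above the deck; axes of the rail.
- opener: Chrome bottle opener, an upright plate 34 mm wide and 60 mm high fixed on top of the keeper bar; the mark. Origin on the keeper bar's axis, at the middle of the opener's width; axes parallel to the rail's. Its place along the keeper changes.
- pail: Lidded white ceramic ice pail, 130 mm wide, 138 mm high with its knob; origin at the centre of its underside. Stands on the side where the caddy is not. Bystander.
- rod: Bamboo stirring rod, 10 mm thick, about 220 mm long, lying on the deck; axis x along it. Bystander.
- coasters: Round stack of cork coasters, 96 mm wide, 24 mm high, behind the rail. Bystander.
- jar: Glass jar with wooden cap, 84 mm wide, 110 mm high. Bystander.
- tumbler0: Glass tumbler, 64 mm wide, 85 mm high, on the clear tiered cup stand at the right. Bystander.
- tumbler1: Same, on the stand. Bystander.
- tumbler2: Same, on the stand. Bystander.
- tumbler3: Same, on the stand. Bystander.
Things that resemble listed ones, but are neither listed nor needed, are in the scene too. What is shaped like the part that bears carrier_fin but pink or purple is not meant.

How it is judged:
By the outcome, as a careful person would: the job done as asked, in the order asked, and still so for the second after the job is handed in, with the robot touching nothing.
It also fails if it takes over 67 s, if anything falls off the work surface, if the arm or the gripper's body presses on something with over 40 N, if the wrist force passes 120 N, or if a joint passes its speed limit or range.

### The arm

A 6-joint arm with a two-finger parallel gripper is mounted at the origin on the work surface. World frame = base frame: x ahead of the robot, y to its left, z up, the work surface at z = 0. Lengths are in m, angles in rad, forces in N, time in s.
With the tool pointing down it reaches from about 0.4 to 0.825 m from the base axis. Payload 7 kg.
Tool frame: the origin (TCP) lies midway between the tips of the shut fingers; the grasp point (between the pads) lies 19 mm behind it; y points along the fingers, z is the direction in which the jaws open and shut, and the axes are right-handed (so a half turn about y gives the same grasp; the last joint's range is limited). The gripper opens to 88 mm and grips with 3 to 60 N. Pads are 19 mm wide; open, the fingers measure 130 mm over their backs; the gripper's body (78 mm by 193 mm) begins 47 mm behind the grasp point.
Start: joints at [1.535, 0.359, 0.012, 0, -1.224, -0.288], TCP at [0.215, 0.64, 0.2] pointing down, gripper open.
Joint ranges: [-3.07, 3.07], [-1.43, 2.12], [-1.02, 1.25], [-3.03, 1.67], [-3.05, -0], [-3.03, 3.03]. Speed limits (rad/s): [2.39, 2.39, 3.01, 3.14, 3.14, 3.14].

### API

Orientations are given as a rotation vector (axis times angle).
In Python, from bench import ctrl gives the robot as it stands.
- The arm moves only by the tool carry_out, never from a script. Its argument "plan" is a list that holds one entry, the list of rows, each a list of 5 numbers: the finger opening in m, from 0 to 0.0876, then the shift along the tool's x, y, z in m, then the turn about the tool's y in rad. A call has 1 to 12 rows; each row shifts and turns the commanded pose from where the row before left it, along the tool's axes as they then stand; what a row does not reach is not made up. A row lasts 1/8 s, in which the tool goes at most 62.5 mm and 10.7 degrees, less where a joint would pass 70% of its speed; a pose out of reach is approached as far as the arm can. A call with a gripper value outside its range is refused whole. The fingers move at their own pace and stop on an object; the grip force is fixed at half the most. Time passes only in rows, so rows that do not move let the fingers close. It gives the time, the measured TCP pose, the force and the opening at its end, in the units of the state.
- ctrl.observe(): the state, without advancing time (a new reading comes with each control period).
- ctrl.read_camera(name): name is "scene" or "top" or "wrist"; returns (picture, depth): 420x560x3 uint8, red, green, blue; 420x560 float32, m along the optical axis (not along the pixel's ray), 0 where there is no reading.
- ctrl.get_calibration(name): a dict with "intrinsics" (3x3 intrinsics, pixels), "position" and "rotation" of the camera in the world. Camera axes: x right, y down, z forward; pixel columns grow to the right and rows downward; lengths in m; the calibration is good to about 2 mm. A picture is of the moment at which its call begins: read the wrist's pose just before it. get_calibration takes no time and is no camera call; for the wrist camera it gives the pose at the moment of the call.
- ctrl.sign_off(): hands the job in, once; it reports no verdict.
Trained networks look in the newest picture that a camera, given by its name, has taken for a name from the list of things; names that differ only in an ending like _2 or _b are one class to them, and where a whole thing is asked for, a point or a joint stands for the part that bears it (a point fixed in the world has none). Each returns a list of dicts, best first, with "conf" (0 to 1); they miss things now and then, are a little off and sometimes report something else, mostly with a low value. They report only what shows in the picture. A call takes as long as a camera call. They do not tell look-alikes from the thing itself.
- ctrl.look_for(camera, query): "extent" ([left, top, right, bottom] in pixels, round what is visible of it).
- ctrl.regions_of(camera, query): "region" (420x560 bool, what is visible of it) and "extent" ([left, top, right, bottom] in pixels, round what is visible of it).
- ctrl.landmark_of(camera, query): "pixel" ([row, column] in pixels: a listed point, or the origin of a listed thing).
The state is a dict: "clock": time; "joint_positions": joint angles; "qd": joint speeds; "tau": joint torques, N m; "eef_pos": TCP position; "orientation": TCP orientation; "force": force on the tool from outside, world axes, zero at the start; "wrist_torque": the same for the moment, N m; "gripper_width": finger opening in m.
Only numpy, scipy, OpenCV 4.12 (cv2) and the standard library are available. Lean on these libraries where they do the work, as an engineer would, in place of code of your own. Each camera call takes 0.05 s, during which the arm holds its last target.

## Working session

There is one attempt and no reset: what is moved stays moved. The work goes in short steps, Python scripts to look and compute and a tool call to move; the robot and the scene stay as the last step left them, time stands still between calls to the robot, and variables do not carry over. Pictures are saved under pics/ and viewed, and the job is handed in when it is done.

Besides the shell and the picture viewer there is one more tool, called as a command line: name --argument value ..., lists and objects as JSON in quotes. carry_out: Moves the arm, as the interface text tells. Its arguments: {"type":"object","properties":{"plan":{"type":"array"}},"required":["plan"]}

```bash
mkdir -p pics; ls
cat > h.py <<'E'
import numpy as np,cv2
from scipy.spatial.transform import Rotation as R
from bench import ctrl
def snap(n,f):
    c=ctrl.get_calibration(n); p,d=ctrl.read_camera(n)
    cv2.imwrite('pics/'+f+'.png',p[:,:,::-1]); np.savez('pics/'+f+'.npz',p=p,d=d,K=c['intrinsics'],t=c['position'],R=c['rotation'])
    return p,d,c
def rm(c):
    r=np.array(c['rotation']); return r if r.shape==(3,3) else R.from_rotvec(r).as_matrix()
def world(c,r,col,z):
    K=np.array(c['intrinsics']); v=np.array([(col-K[0,2])/K[0,0],(r-K[1,2])/K[1,1],1])*z
    return rm(c)@v+np.array(c['position'])
def ray(c,r,col):
    K=np.array(c['intrinsics']); v=np.array([(col-K[0,2])/K[0,0],(r-K[1,2])/K[1,1],1])
    return np.array(c['position']),rm(c)@v
def planez(c,r,col,z):
    o,v=ray(c,r,col); return o+v*(z-o[2])/v[2]
def proj(c,P):
    K=np.array(c['intrinsics']); q=K@(rm(c).T@(np.array(P)-np.array(c['position']))); return q[1]/q[2],q[0]/q[2]
E
python3 - <<'E'
from h import *
print({k:np.round(v,3) for k,v in ctrl.observe().items()})
for n in ['scene','top','wrist']:
    p,d,c=snap(n,n+'0'); print(n,np.round(c['position'],3),np.round(rm(c),3).tolist(),np.round(c['intrinsics'],1).tolist())
    for q in (['carrier_fin','carrier_seat','carrier_tab','rail','rail_open','opener','caddy'] if n!='wrist' else []):
        for m in ctrl.landmark_of(n,q)[:3]:
            r,cc=m['pixel']; print(q,np.round(m['pixel'],1),round(m['conf'],2),np.round(world(c,r,cc,d[int(r),int(cc)]),3))
E
```

```text
pics
{'clock': np.float64(0.0), 'joint_positions': array([ 1.535,  0.359,  0.011, -0.   , -1.224, -0.288]), 'qd': array([ 0.001, -0.   , -0.002, -0.001,  0.001,  0.   ]), 'tau': array([-0.0000e+00, -5.8271e+01,  2.9305e+01,  6.9970e+00,  7.0000e-03,
       -0.0000e+00]), 'eef_pos': array([0.215, 0.639, 0.199]), 'orientation': array([-0.334, -2.044,  2.048]), 'force': array([ 0.419, -0.084,  0.302]), 'wrist_torque': array([-0.005,  0.045,  0.058]), 'gripper_width': np.float64(0.088)}
scene [ 1.328 -0.573  1.187] [[0.459, 0.644, -0.612], [0.888, -0.325, 0.324], [0.01, -0.692, -0.721]] [[410.0, 0.0, 272.6], [0.0, 410.0, 204.7], [0.0, 0.0, 1.0]]
carrier_fin [172.5 194.6] 0.84 [ 0.19  -0.298  0.172]
carrier_fin [200.1 341.3] 0.7 [0.619 0.05  0.257]
carrier_fin [216.4 215.9] 0.68 [ 0.448 -0.315  0.193]
carrier_seat [179.5 197.3] 0.88 [ 0.202 -0.296  0.145]
carrier_seat [222.8 215.3] 0.82 [ 0.452 -0.321  0.168]
carrier_seat [230.2 161.4] 0.7 [ 0.374 -0.486  0.137]
carrier_tab [276.7 153.5] 0.95 [ 0.495 -0.561  0.072]
carrier_tab [200.8 216.1] 0.89 [ 0.276 -0.256  0.081]
carrier_tab [240.3 1
[... 575 characters left out ...]
3] 0.98 [ 0.2   -0.287  0.187]
carrier_seat [194.8 452.9] 0.94 [ 0.46  -0.632  0.169]
carrier_seat [205.  341.6] 0.68 [ 0.437 -0.314  0.177]
carrier_tab [188.8 421. ] 0.8 [ 0.485 -0.569  0.086]
carrier_tab [218.9 366.2] 0.75 [ 0.398 -0.401  0.086]
carrier_tab [230.  340.7] 0.69 [ 0.366 -0.322  0.092]
rail [204.6 340.4] 0.73 [ 0.439 -0.313  0.161]
rail [232.6 341.8] 0.28 [ 0.358 -0.325  0.092]
rail_open [142.7 274.6] 0.86 [ 0.616 -0.128  0.182]
opener [139.1 207.1] 0.48 [0.609 0.048 0.29 ]
caddy [209.4 332.5] 0.81 [ 0.431 -0.31   0.006]
wrist [0.28  0.617 0.384] [[-0.318, -0.916, -0.244], [-0.948, 0.307, 0.082], [0.0, 0.257, -0.966]] [[342.7, 0.0, 278.0], [0.0, 342.7, 211.7], [0.0, 0.0, 1.0]]
```

View pics/scene0.png

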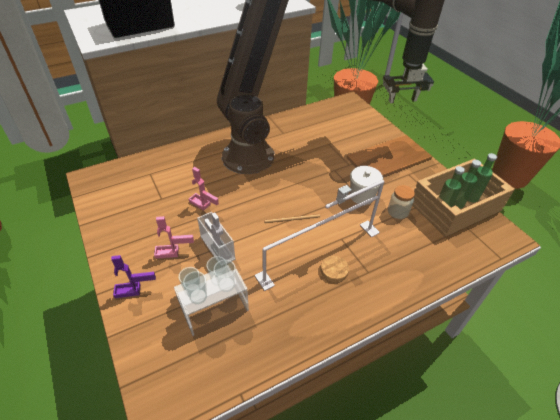

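View pics/top0.png

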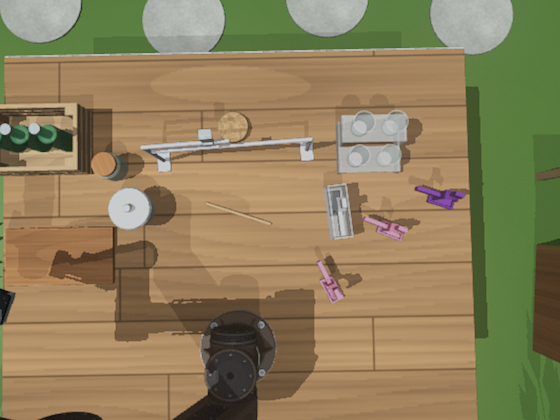

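Run:
```python
import cv2
a=cv2.imread('pics/scene0.png')[150:330,110:260];b=cv2.imread('pics/top0.png')[170:320,310:490]
cv2.imwrite('pics/cs.png',cv2.resize(a,None,fx=3.3,fy=3.3,interpolation=2));cv2.imwrite('pics/ct.png',cv2.resize(b,None,fx=4,fy=4,interpolation=2))
```

```text
(no output)
```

View pics/cs.png

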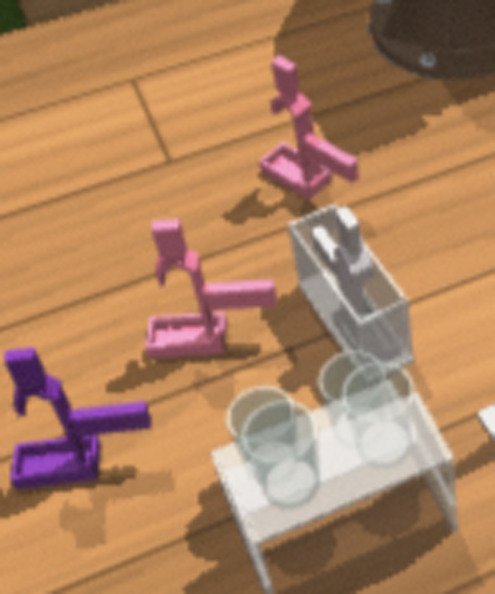

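View pics/ct.png

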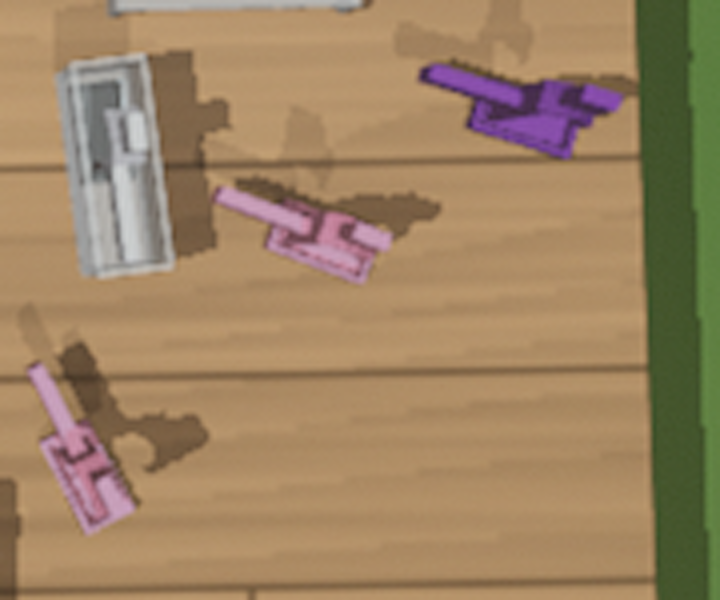

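The pickable candidates in the scene picture are the grey tray in the caddy (fin at about row 212, col 214), a pink one at (195, 175), a pink one at (162, 225) and a purple one at (120, 265). I choose the grey one: the crops show it standing in the clear box, with its tab towards the robot. Next I measure.

```bash
cat > meas.py <<'E'
from h import *
def pts(f):
    z=np.load('pics/'+f+'.npz'); d=z['d']; K=z['K']; r,c=np.mgrid[:420,:560]
    r_=z['R']; r_=r_ if r_.shape==(3,3) else R.from_rotvec(r_).as_matrix()
    v=np.stack([(c-K[0,2])/K[0,0]*d,(r-K[1,2])/K[1,1]*d,d],-1)@r_.T+z['t']
    v[d==0]=np.nan
    return v,z['p']
E
python3 - <<'E'
from meas import *
def line(P):
    m=P.mean(0);u,s,vt=np.linalg.svd(P-m);d=vt[0]*np.sign(vt[0][1]);return m,d,s[1]/np.sqrt(len(P))
for f in ['top0','scene0']:
    v,p=pts(f)
    X,Y,Z=v[...,0],v[...,1],v[...,2]
    # desk
    roi=(X>.55)&(X<.68)&(Y>-.22)&(Y<.3)
    for nm,lo,hi in [('rail',.165,.19),('keeper',.235,.262),('opener',.27,.36)]:
        m=roi&(Z>lo)&(Z<hi)
        P=v[m]; 
        if len(P)<4: print(f,nm,len(P)); continue
        mm,d,s=line(P); print(f,nm,len(P),np.round(mm,4),np.round(d,3),round(s,4),'min',np.round(P.min(0),3),'max',np.round(P.max(0),3))
    roi=(X>.33)&(X<.54)&(Y>-.37)&(Y<-.25)
    for lo,hi in [(.18,.21),(.14,.18),(.112,.14),(.095,.112),(.08,.095),(0.02,.08)]:
        P=v[roi&(Z>lo)&(Z<hi)]
        if len(P): print(f,'tray',lo,hi,len(P),'med',np.round(np.median(P,0),4),'min',np.round(P.min(0),3),'max',np.round(P.max(0),3))
    m=(X>.45)&(X<.75)&(Y>-.5)&(Y<-.2)&(Z>.1); print('stand maxz',np.nanmax(Z[m]),v[m].min(0),v[m].max(0))
o=ctrl.observe(); print(np.round(R.from_rotvec(o['orientation']).as_matrix(),3))
E
```

```text
top0 rail 672 [0.6132 0.0045 0.1802] [-0.059  0.998 -0.002] 0.0035 min [ 0.595 -0.22   0.168] max [0.632 0.232 0.189]
top0 keeper 385 [0.606  0.1173 0.2511] [-0.053  0.999 -0.009] 0.0037 min [ 0.594 -0.006  0.241] max [0.62  0.234 0.262]
top0 opener 166 [0.6181 0.0528 0.3022] [0.595 0.192 0.78 ] 0.0098 min [0.607 0.035 0.271] max [0.635 0.069 0.312]
top0 tray 0.18 0.21 46 med [ 0.4441 -0.3158  0.1928] min [ 0.43  -0.324  0.181] max [ 0.455 -0.31   0.198]
top0 tray 0.14 0.18 38 med [ 0.4421 -0.3102  0.1494] min [ 0.431 -0.323  0.141] max [ 0.459 -0.303  0.179]
top0 tray 0.112 0.14 50 med [ 0.43   -0.3142  0.1352] min [ 0.424 -0.331  0.113] max [ 0.502 -0.289  0.139]
top0 tray 0.095 0.112 292 med [ 0.4225 -0.3203  0.1048] min [ 0.342 -0.354  0.095] max [ 0.506 -0.282  0.111]
top0 tray 0.08 0.095 177 med [ 0.3963 -0.3233  0.0895] min [ 0.35  -0.351  0.08 ] max [ 0.502 -0.281  0.095]
top0 tray 0.02 0.08 327 med [ 0.416  -0.3158  0.0508] min [ 0.341 -0.351  0.02 ] max [ 0.502 -0.281  0.08 ]
stand maxz 0.22146215159772198 [ 0.450092   -0.49945087  0.10006416] [ 0.70577521 -0.20016345  0.22
[... 509 characters left out ...]
0.4514 -0.3213  0.1549] min [ 0.43  -0.331  0.14 ] max [ 0.459 -0.304  0.18 ]
scene0 tray 0.112 0.14 61 med [ 0.4584 -0.3195  0.129 ] min [ 0.42  -0.348  0.112] max [ 0.503 -0.303  0.14 ]
scene0 tray 0.095 0.112 228 med [ 0.4393 -0.3271  0.1047] min [ 0.34  -0.356  0.095] max [ 0.507 -0.282  0.111]
scene0 tray 0.08 0.095 188 med [ 0.4216 -0.3267  0.0888] min [ 0.338 -0.355  0.08 ] max [ 0.507 -0.282  0.095]
scene0 tray 0.02 0.08 457 med [ 0.4322 -0.3224  0.0559] min [ 0.34  -0.355  0.02 ] max [ 0.508 -0.282  0.08 ]
stand maxz 0.22257405303361089 [ 0.45010732 -0.4999539   0.10001594] [ 0.70627858 -0.20023367  0.22257405]
[[-0.948  0.    -0.318]
 [ 0.318  0.    -0.948]
 [ 0.    -1.    -0.   ]]
```

carry_out --plan '[[[0.0876,-0.037,-0.01,0.035,0],[0.0876,-0.037,-0.01,0.035,0],[0.0876,-0.037,-0.01,0.035,0],[0.0876,-0.037,-0.01,0.035,0],[0.0876,-0.037,-0.01,0.035,0],[0.0876,-0.037,-0.01,0.035,0],[0.0876,-0.037,-0.01,0.035,0],[0.0876,-0.037,-0.01,0.035,0],[0.0876,-0.037,-0.01,0.035,0],[0.0876,-0.037,-0.01,0.035,0],[0.0876,-0.037,-0.01,0.035,0],[0.0876,-0.037,-0.01,0.035,0.05]]]'

```text
clock: 2.35
eef_pos: [0.5026, 0.0989, 0.3207]
orientation: [-0.383, -2.018, 2.016]
force: [0.8, 1.6, 0.5]
gripper_width: 0.0877
```

Run:
```python
from meas import *
print({k:np.round(v,3) for k,v in ctrl.observe().items() if k in('clock','joint_positions','eef_pos','orientation')})
print(np.round(R.from_rotvec(ctrl.observe()['orientation']).as_matrix(),3))
for f in ['top0','scene0']:
    v,p=pts(f);X,Y,Z=v[...,0],v[...,1],v[...,2]
    m=(X>.32)&(X<.53)&(Y>-.38)&(Y<-.25)&(Z>.09)&(Z<.113)
    P=v[m][:,:2].astype(np.float32); r=cv2.minAreaRect(P*1000); print(r)
```

```text
{'clock': np.float64(2.35), 'joint_positions': array([ 0.578,  0.028, -0.134,  0.   , -1.408,  0.618]), 'eef_pos': array([0.503, 0.099, 0.321]), 'orientation': array([-0.383, -2.018,  2.016])}
[[-0.931  0.001 -0.366]
 [ 0.366  0.    -0.931]
 [-0.001 -1.    -0.001]]
((424.1031188964844, -318.4280700683594), (161.83912658691406, 58.811893463134766), 5.930536270141602)
((423.5189208984375, -318.96636962890625), (165.73841857910156, 59.27058792114258), 6.4673919677734375)
```

carry_out --plan '[[[0.0876,0,0,0,0.18],[0.0876,0,0,0,0.18],[0.0876,0,0,0,0.18],[0.0876,0,0,0,0.18],[0.0876,0,0,0,0.18],[0.0876,0,0,0,0.18],[0.0876,0,0,0,0.18],[0.0876,0,0,0,0.18],[0.0876,0,0,0,0.18],[0.0876,0,0,0,0.18],[0.0876,0,0,0,0.18],[0.0876,0,0,0,0.18]]]'

```text
clock: 3.85
eef_pos: [0.502, 0.1004, 0.3201]
orientation: [-1.519, -0.472, 0.471]
force: [-0.3, 0.2, 0.4]
gripper_width: 0.0878
```

carry_out --plan '[[[0.0876,0,0,0,0.17],[0.0876,0,0,0,0.17],[0.0876,0,0,0,0.16],[0.0876,-0.013,0,-0.052,0],[0.0876,-0.013,0,-0.052,0],[0.0876,-0.013,0,-0.052,0],[0.0876,-0.013,0,-0.052,0],[0.0876,-0.013,0,-0.052,0],[0.0876,-0.013,0,-0.052,0],[0.0876,-0.013,0,-0.052,0],[0.0876,-0.012,0,-0.044,0],[0.0876,0,0,0,0]]]'

```text
clock: 5.35
eef_pos: [0.4426, -0.3187, 0.3194]
orientation: [-1.569, -0.081, 0.083]
force: [0.1, 0.8, 0.3]
gripper_width: 0.0876
```

Run:
```python
from meas import *
o=ctrl.observe();print({k:np.round(v,3) for k,v in o.items() if k in('clock','joint_positions','eef_pos','orientation')})
print(np.round(R.from_rotvec(o['orientation']).as_matrix(),3))
p,d,c=snap('wrist','w1')
v,_=pts('w1');X,Y,Z=v[...,0],v[...,1],v[...,2]
m=(X>.41)&(X<.48)&(Y>-.35)&(Y<-.28)&(Z>.185)&(Z<.2)
print(m.sum(),v[m].mean(0),cv2.minAreaRect((v[m][:,:2]*1000).astype(np.float32)))
m=(X>.32)&(X<.53)&(Y>-.38)&(Y<-.25)&(Z>.098)&(Z<.11)
print(cv2.minAreaRect((v[m][:,:2]*1000).astype(np.float32)))
for q in ['carrier_fin']:
    for k in ctrl.landmark_of('wrist',q): print(k,planez(c,*k['pixel'],.177))
```

```text
{'clock': np.float64(5.35), 'joint_positions': array([-0.265,  0.089, -0.072,  0.   , -1.412, -1.202]), 'eef_pos': array([ 0.443, -0.319,  0.319]), 'orientation': array([-1.569, -0.081,  0.083])}
[[ 0.995 -0.001 -0.104]
 [ 0.104  0.     0.995]
 [-0.001 -1.     0.   ]]
363 [ 0.44117978 -0.31789408  0.19150653] ((441.5802001953125, -317.8273620605469), (25.71989631652832, 11.295671463012695), 5.8944411277771)
((421.8202209472656, -319.27984619140625), (161.81466674804688, 58.039493560791016), 6.169930934906006)
{'pixel': [97.1, 111.3], 'conf': 0.97} [ 0.36861812 -0.47931792  0.177     ]
{'pixel': [195.4, 277.8], 'conf': 0.65} [ 0.44341486 -0.31973962  0.177     ]
```

View pics/w1.png

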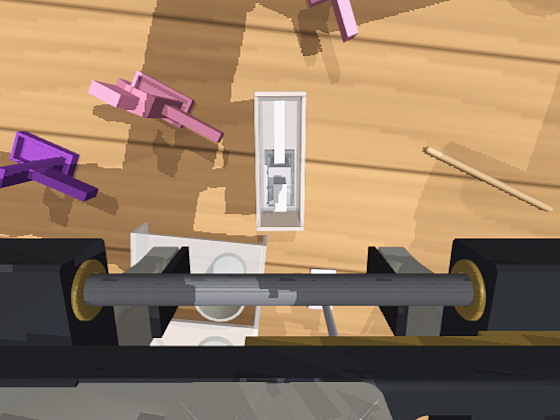

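The wrist picture shows the grey tray in the caddy at about (185, 280), with its tab up towards the robot, and the tool is right above the fin and aligned with it. I go down and grip.

carry_out --plan '[[[0.0876,-0.001,0.045,0.001,0],[0.0876,0,0.045,0,0],[0.0876,0,0.04,0,0],[0.0876,0,0.031,0,0],[0.0876,0,0,0,0],[0,0,0,0,0],[0,0,0,0,0],[0,0,0,0,0],[0,0,0,0,0],[0,0,0,0,0],[0,0,0,0,0],[0,0,0,0,0]]]'

```text
clock: 6.95
eef_pos: [0.4424, -0.3154, 0.1589]
orientation: [-1.569, -0.085, 0.085]
force: [-0.4, -0.8, -0.3]
gripper_width: 0.0231
```

carry_out --plan '[[[0,0,0,0,0],[0,0,0,0,0],[0,0,0,0,0],[0,0,0,0,0]]]'

```text
clock: 7.45
eef_pos: [0.4425, -0.3154, 0.159]
orientation: [-1.569, -0.085, 0.085]
force: [-0.5, 0.5, -1.2]
gripper_width: 0.0113
```

carry_out --plan '[[[0,0,-0.01,0,0],[0,0,-0.02,0,0],[0,0,-0.025,0,0],[0,0,-0.03,0,0],[0,0,-0.03,0,0],[0,0,-0.01,0,0],[0,0,0,0,0],[0,0,0,0,0]]]'

```text
clock: 8.45
eef_pos: [0.4418, -0.315, 0.2826]
orientation: [-1.568, -0.083, 0.086]
force: [-0.4, -0.8, -2.0]
gripper_width: 0.0114
```

Run:
```python
from meas import *
o=ctrl.observe();print({k:np.round(v,4) for k,v in o.items() if k in('clock','eef_pos','orientation','force','gripper_width')})
p,d,c=snap('scene','s2')
cv2.imwrite('pics/s2c.png',cv2.resize(p[100:300,130:330,::-1],None,fx=3,fy=3))
```

```text
{'clock': np.float64(8.45), 'eef_pos': array([ 0.4418, -0.315 ,  0.2826]), 'orientation': array([-1.568, -0.083,  0.086]), 'force': array([-0.3563, -0.7848, -2.0318]), 'gripper_width': np.float64(0.0114)}
```

View pics/s2c.png

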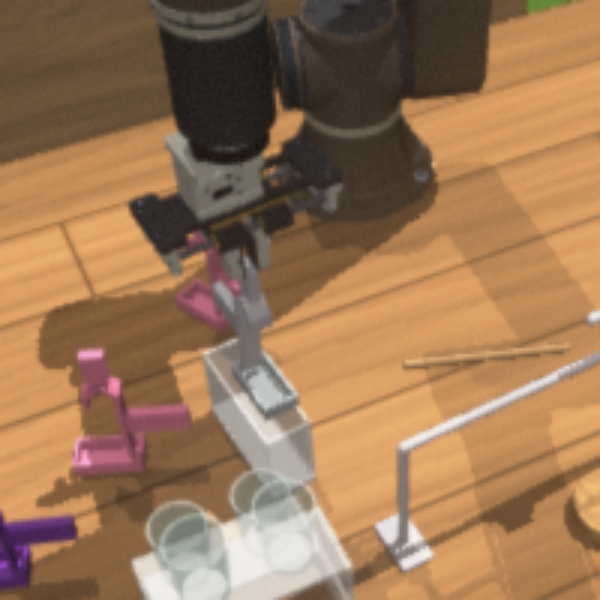

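The scene picture shows the tray hanging upright from the gripper above the caddy, at about crop (260, 340). Next I carry it to the front of the open stretch.

carry_out --plan '[[[0,0.02,0,0.028,0],[0,0.03,0,0.04,0],[0,0.03,0,0.04,0],[0,0.03,0,0.04,0],[0,0.023,0,0.03,0.047],[0,0,0,0,0],[0,0,0,0,0],[0,0,0,0,0]]]'

```text
clock: 9.5
eef_pos: [0.5551, -0.1248, 0.2837]
orientation: [-1.57, -0.047, 0.048]
force: [-1.3, -0.8, -1.0]
gripper_width: 0.0113
```

Run:
```python
from meas import *
o=ctrl.observe();print({k:np.round(v,4) for k,v in o.items() if k in('clock','eef_pos','orientation','force','gripper_width')})
M=R.from_rotvec(o['orientation']).as_matrix();print('yaw',np.arctan2(M[1,0],M[0,0]))
for n in ['scene','top','wrist']:
    p,d,c=snap(n,n+'3')
    v,_=pts(n+'3');X,Y,Z=v[...,0],v[...,1],v[...,2]
    m=(Y>-.21)&(Y<-.02)&(X>.59)&(X<.65)&(Z>.165)&(Z<.19)
    P=v[m]
    if len(P)>20:
        k=np.polyfit(P[:,1],P[:,0],1); print(n,'rail',len(P),np.round(k,4),'x@-.121',np.polyval(k,-.121),np.percentile(P[:,2],[5,50,95]))
    for q in ['carrier_tip','carrier_dish','carrier_tab']:
        for l in ctrl.landmark_of(n,q)[:3]: print(q,np.round(l['pixel']),round(l['conf'],2),np.round(world(c,*l['pixel'],d[int(l['pixel'][0]),int(l['pixel'][1])]),3))
p=cv2.imread('pics/scene3.png');cv2.imwrite('pics/s3c.png',cv2.resize(p[120:320,200:400],None,fx=3,fy=3))
```

```text
{'clock': np.float64(9.5), 'eef_pos': array([ 0.5551, -0.1248,  0.2837]), 'orientation': array([-1.5704, -0.0468,  0.0477]), 'force': array([-1.25  , -0.7912, -1.0004]), 'gripper_width': np.float64(0.0113)}
yaw 0.060141548522559714
scene rail 211 [-0.0592  0.6149] x@-.121 0.6220350691533245 [0.17538785 0.18098558 0.18467935]
carrier_tip [233. 163.] 0.77 [ 0.264 -0.473 -0.   ]
carrier_tip [210. 285.] 0.69 [ 0.575 -0.13   0.258]
carrier_tip [272. 116.] 0.64 [ 0.467 -0.658  0.125]
carrier_dish [232. 286.] 0.82 [ 0.565 -0.116  0.133]
carrier_dish [205. 200.] 0.64 [ 0.203 -0.303  0.015]
carrier_dish [253. 170.] 0.62 [ 0.382 -0.481  0.016]
carrier_tab [201. 272.] 0.97 [ 0.487 -0.129  0.216]
carrier_tab [240. 191.] 0.93 [ 0.404 -0.403  0.07 ]
carrier_tab [276. 154.] 0.81 [ 0.495 -0.559  0.079]
carrier_tip [295. 336.] 0.98 [ 0.183 -0.293  0.165]
carrier_tip [230. 403.] 0.95 [ 0.362 -0.482  0.189]
carrier_tip [159. 274.] 0.74 [ 0.51  -0.122  0.579]
carrier_dish [288. 329.] 0.85 [ 0.198 -0.28   0.129]
carrier_dish [202. 439.] 0.83 [ 0.447 -0.652  0.005]
carrier_dish [166. 275.] 0.78 [ 0.522 -0.126  0.396]
carrier_tab [263. 321.] 0.8 [ 0.269 -0.261  0.086]
carrier_tab [221. 370.] 0.73 [ 0.392 -0.411  0.085]
carrier_tab [188. 418.] 0.61 [ 0.489 -0.561  0.084]
carrier_tab [15. 17.] 0.81 [ 0.4   -0.397  0.085]
carrier_tab [106. 278.] 0.63 [ 0.476 -0.13   0.214]
carrier_tab [310. 514.] 0.45 [0.603 0.041 0.256]
```

View pics/s3c.png

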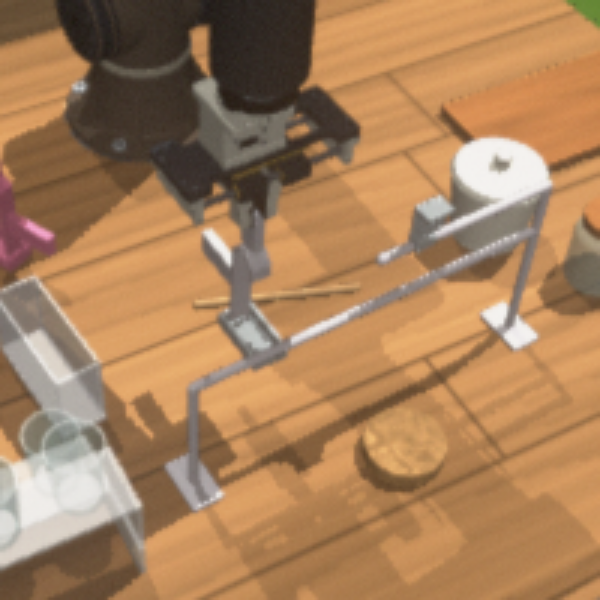

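View pics/wrist3.png

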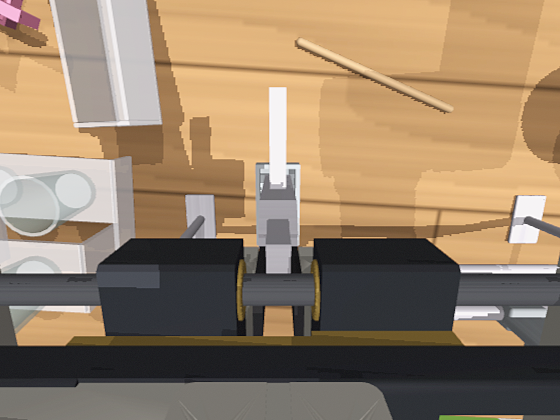

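The tray is in front of the open stretch. In the wrist picture the tab is at (135, 278) and the dish at (200, 278), and both rail posts are visible. I advance over the rail and check.

carry_out --plan '[[[0,0.02,0,0,0],[0,0.027,0,0,0],[0,0.02,0,0,0],[0,0,0.02,0,0],[0,0,0.027,0,0],[0,0,0,0,0],[0,0,0,0,0]]]'

```text
clock: 10.98
eef_pos: [0.623, -0.1202, 0.2381]
orientation: [-1.571, -0.049, 0.047]
force: [-0.2, 0.4, -1.3]
gripper_width: 0.0115
```

Run:
```python
from meas import *
o=ctrl.observe();print({k:np.round(v,4) for k,v in o.items() if k in('clock','eef_pos','orientation','force','gripper_width')})
for n in ['scene','wrist']:
    p,d,c=snap(n,n+'4')
    for l in ctrl.landmark_of(n,'carrier_tab')[:3]: print(np.round(l['pixel']),round(l['conf'],2),np.round(world(c,*l['pixel'],d[int(l['pixel'][0]),int(l['pixel'][1])]),3))
    if n=='scene':
        e=np.array(o['eef_pos']);s=e+[-.001,0,.019-.042]; 
        for nm,q in [('seat',s),('tip',s+[.017,.001,-.022]),('rail',[.6215,-.121,.175])]: print(nm,np.round(proj(c,q),1))
p=cv2.imread('pics/scene4.png');cv2.imwrite('pics/s4c.png',cv2.resize(p[170:270,240:360],None,fx=6,fy=6,interpolation=2))
```

```text
{'clock': np.float64(10.975), 'eef_pos': array([ 0.623 , -0.1202,  0.2381]), 'orientation': array([-1.5708, -0.0488,  0.0471]), 'force': array([-0.1831,  0.4488, -1.3185]), 'gripper_width': np.float64(0.0115)}
[245. 189.] 0.79 [ 0.367 -0.406  0.006]
[223. 281.] 0.69 [ 0.549 -0.129  0.168]
[201. 215.] 0.6 [ 0.269 -0.26   0.075]
seat [227.6 294.5]
tip [235.8 297.1]
rail [235.8 293.6]
[108. 277.] 0.62 [ 0.546 -0.126  0.169]
[212. 272.] 0.3 [ 0.609 -0.126  0.218]
```

View pics/s4c.png

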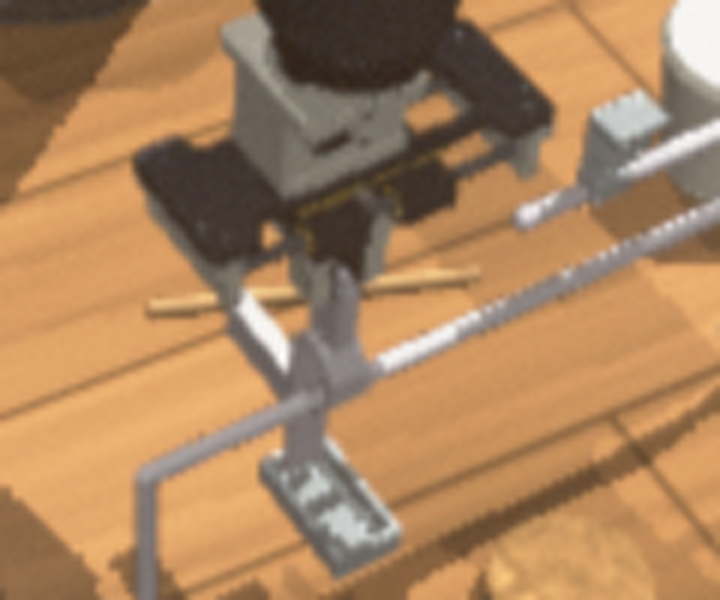

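The crop shows the hook straddling the rail, with the strap in front and the dish below. I lower it.

carry_out --plan '[[[0,0,0.012,0,0],[0,0,0.012,0,0],[0,0,0.008,0,0],[0,0,0.004,0,0],[0,0,0.003,0,0],[0,0,0,0,0],[0,0,0,0,0]]]'

```text
clock: 12.05
eef_pos: [0.6225, -0.1203, 0.1993]
orientation: [-1.571, -0.049, 0.047]
force: [-2.2, -0.2, 4.7]
gripper_width: 0.0112
```

Run:
```python
from meas import *
o=ctrl.observe();print({k:np.round(v,4) for k,v in o.items() if k in('clock','eef_pos','orientation','force','gripper_width')})
snap('scene','scene5')
p=cv2.imread('pics/scene5.png');cv2.imwrite('pics/s5c.png',cv2.resize(p[170:270,240:360],None,fx=6,fy=6,interpolation=2))
```

```text
{'clock': np.float64(12.05), 'eef_pos': array([ 0.6225, -0.1203,  0.1993]), 'orientation': array([-1.5709, -0.0488,  0.0471]), 'force': array([-2.248 , -0.1709,  4.6996]), 'gripper_width': np.float64(0.0112)}
```

View pics/s5c.png

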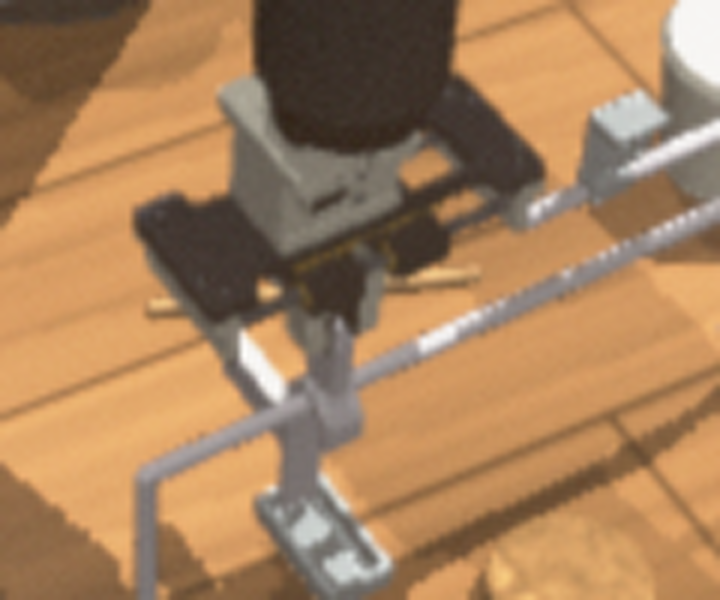

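The tray is seated on the rail, with a contact force of about 5 N. I release it and rise.

carry_out --plan '[[[0.05,0,0,0,0],[0.05,0,0,0,0],[0.05,0,0,0,0],[0.05,0,0,0,0],[0.05,0,0,0,0],[0.05,0,0,0,0],[0.05,0,0,0,0],[0.05,0,-0.03,0,0],[0.05,0,-0.05,0,0],[0.05,0,-0.03,0,0],[0.05,0,0,0,0],[0.05,0,0,0,0]]]'

```text
clock: 13.6
eef_pos: [0.6221, -0.1198, 0.3073]
orientation: [-1.57, -0.047, 0.048]
force: [-0.2, 0.6, 0.0]
gripper_width: 0.0499
```

Run:
```python
from meas import *
o=ctrl.observe();print({k:np.round(v,4) for k,v in o.items() if k in('clock','eef_pos','orientation','force','gripper_width')})
for n in ['scene','top','wrist']:
    p,d,c=snap(n,n+'6')
    for q in ['carrier_fin','carrier_tab']:
      for l in ctrl.landmark_of(n,q)[:3]: print(n,q,np.round(l['pixel']),round(l['conf'],2),np.round(world(c,*l['pixel'],d[int(l['pixel'][0]),int(l['pixel'][1])]),3))
    v,_=pts(n+'6');X,Y,Z=v[...,0],v[...,1],v[...,2]
    m=(X>.52)&(X<.585)&(Y>-.16)&(Y<-.09)&(Z>.105)&(Z<.145); 
    if m.sum()>5: print(n,'tab',m.sum(),v[m].min(0),v[m].max(0),cv2.minAreaRect((v[m][:,:2]*1000).astype(np.float32)))
p=cv2.imread('pics/scene6.png');cv2.imwrite('pics/s6c.png',cv2.resize(p[170:270,240:360],None,fx=6,fy=6,interpolation=2))
```

```text
{'clock': np.float64(13.6), 'eef_pos': array([ 0.6221, -0.1198,  0.3073]), 'orientation': array([-1.5698, -0.0471,  0.0483]), 'force': array([-0.2035,  0.569 ,  0.0231]), 'gripper_width': np.float64(0.0499)}
scene carrier_fin [264. 118.] 0.83 [ 0.469 -0.643  0.164]
scene carrier_fin [217. 162.] 0.71 [ 0.363 -0.471  0.186]
scene carrier_fin [174. 193.] 0.64 [ 0.001 -0.262 -0.002]
scene carrier_tab [202. 211.] 0.9 [ 0.255 -0.27   0.059]
scene carrier_tab [230. 280.] 0.75 [ 0.549 -0.13   0.131]
scene carrier_tab [276. 152.] 0.66 [ 0.497 -0.563  0.082]
scene tab 81 [ 0.52558031 -0.13270311  0.10535487] [ 0.58329475 -0.11844484  0.13651297] ((554.467041015625, -125.80241394042969), (14.206754684448242, 57.71012878417969), 89.4772720336914)
top carrier_fin [230. 401.] 0.9 [ 0.364 -0.476  0.189]
top carrier_fin [139. 273.] 0.8 [ 0.617 -0.124  0.233]
top carrier_fin [193. 460.] 0.8 [ 0.463 -0.646  0.187]
top carrier_tab [261. 321.] 0.98 [ 0.267 -0.271  0.004]
top carrier_tab [189. 419.] 0.9 [ 0.484 -0.564  0.085]
top carrier_tab [218. 369.] 0.87 [ 0.401 -0.408  0.085]
top tab 84 [ 0.52862934 -0.13118873  0.10636112] [ 0.584336   -0.11709842  0.13795747] ((556.3865966796875, -123.98709106445312), (55.55553436279297, 11.902572631835938), 3.306420087814331)
wrist carrier_fin [204. 279.] 0.93 [ 0.615 -0.121  0.232]
wrist carrier_tab [110. 277.] 0.96 [ 0.542 -0.127  0.131]
wrist carrier_tab [203. 276.] 0.56 [ 0.615 -0.123  0.231]
wrist tab 697 [ 0.52753197 -0.13175164  0.12783758] [ 0.58496955 -0.11699533  0.13249443] ((556.5740356445312, -124.48998260498047), (57.55171585083008, 11.497685432434082), 3.5076794624328613)
```

View pics/s6c.png

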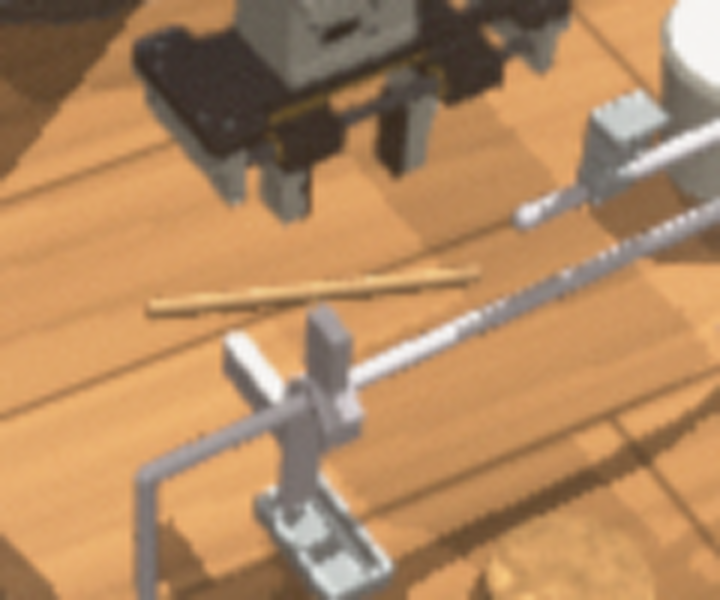

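View pics/wrist6.png

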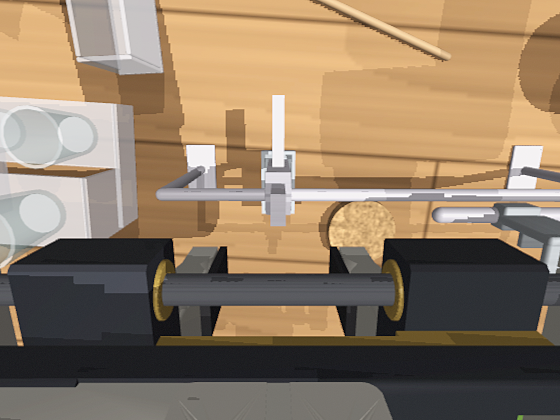

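The tray hangs freely on the rail, with the fin at crop (325, 345) and the tab at (255, 370) in the scene view. Before going down I check the clearance to the cup stand.

Run:
```python
from meas import *
for n in ['scene6','top6','wrist6']:
    v,_=pts(n);X,Y,Z=v[...,0],v[...,1],v[...,2]
    for a,b in [(.48,.6),(.6,.72)]:
        m=(X>a)&(X<b)&(Y>-.5)&(Y<-.2)&(Z>.03)&(Z<.24); print(n,a,'max y',np.sort(Y[m])[-5:])
    m=(Z>.24)&(Z<.258)&(Y>-.04)&(Y<.05)&(X>.58)&(X<.64);print('keeper end y',np.sort(Y[m])[:4])
```

```text
scene6 0.48 max y [-0.28217692 -0.28203141 -0.28196145 -0.28189155 -0.28124071]
scene6 0.6 max y [-0.20484075 -0.20416537 -0.20327126 -0.20169449 -0.2005219 ]
keeper end y [-0.00508585 -0.00480801 -0.00376439 -0.00275755]
top6 0.48 max y [-0.28196278 -0.28191055 -0.28127649 -0.28122922 -0.28095679]
top6 0.6 max y [-0.20312808 -0.200797   -0.20049061 -0.20038718 -0.20026169]
keeper end y [-0.00545591 -0.00518913 -0.0031889  -0.00309575]
wrist6 0.48 max y [-0.28168811 -0.28156954 -0.28149756 -0.28149026 -0.28130397]
wrist6 0.6 max y [-0.20062116 -0.20056521 -0.20044859 -0.20039561 -0.20023963]
keeper end y [-0.00707501 -0.00685694 -0.0066557  -0.00663726]
```

Clear: the stand's edge is at about y = -0.28 and the gripper's edge is at -0.22. I move back and go down onto the tab.

carry_out --plan '[[[0.05,-0.04,0,-0.001,0],[0.05,-0.039,0,0,0],[0.05,0,0.05,0,0],[0.05,0,0.05,0,0],[0.05,0,0.05,0,0],[0.05,0,0.04,0,0],[0.05,0,0.021,0,0],[0.05,0,0,0,0],[0.05,0,0,0,0]]]'

```text
clock: 15.18
eef_pos: [0.5444, -0.1259, 0.098]
orientation: [-1.571, -0.049, 0.047]
force: [0.2, 0.3, -0.1]
gripper_width: 0.0502
```

Run:
```python
from meas import *
o=ctrl.observe();print({k:np.round(v,4) for k,v in o.items() if k in('clock','eef_pos','orientation','force','gripper_width')})
p,d,c=snap('wrist','wrist7')
v,_=pts('wrist7');X,Y,Z=v[...,0],v[...,1],v[...,2]
m=(X>.52)&(X<.585)&(Y>-.14)&(Y<-.11)&(Z>.12)&(Z<.14); print(m.sum()); 
if m.sum()>5: print(v[m].mean(0),cv2.minAreaRect((v[m][:,:2]*1000).astype(np.float32)))
```

```text
{'clock': np.float64(15.175), 'eef_pos': array([ 0.5444, -0.1259,  0.098 ]), 'orientation': array([-1.5705, -0.049 ,  0.0469]), 'force': array([ 0.2438,  0.316 , -0.0512]), 'gripper_width': np.float64(0.0502)}
1795
[ 0.54963074 -0.12523671  0.12952301] ((554.0132446289062, -124.98856353759766), (54.61493682861328, 11.98794937133789), 3.4876933097839355)
```

View pics/wrist7.png

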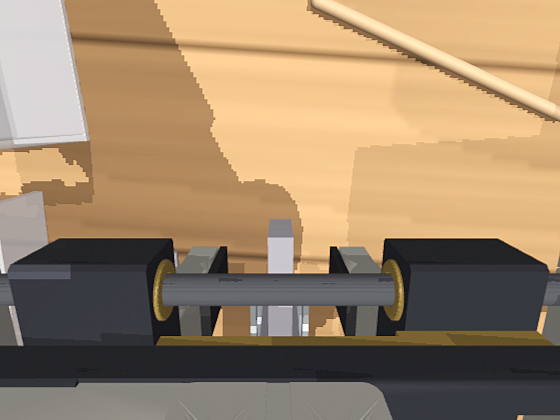

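The tab (col 281) sits centred between the fingers. I close on it.

carry_out --plan '[[[0,0,0,0,0],[0,0,0,0,0],[0,0,0,0,0],[0,0,0,0,0],[0,0,0,0,0],[0,0,0,0,0],[0,0,0,0,0],[0,0,0,0,0],[0,0,0,0,0]]]'

```text
clock: 16.35
eef_pos: [0.5437, -0.1258, 0.097]
orientation: [-1.57, -0.048, 0.048]
force: [-0.3, 0.6, -0.8]
gripper_width: 0.0115
```

Run:
```python
from meas import *
o=ctrl.observe();print({k:np.round(v,4) for k,v in o.items() if k in('clock','eef_pos','orientation','force','gripper_width')})
for n in ['top6','scene6','top3','scene3']:
    v,_=pts(n);X,Y,Z=v[...,0],v[...,1],v[...,2]
    m=(Z>.268)&(Z<.32)&(Y>0.0)&(Y<.1)&(X>.58)&(X<.65)
    P=v[m]; print(n,m.sum(),np.percentile(P,[1,50,99],0).round(4).tolist())
    # top face only
    t=P[P[:,2]>.302]; print('  top',len(t),t.min(0).round(4),t.max(0).round(4))
    m=(X>.58)&(X<.67)&(Y>-.15)&(Y<-.09)&(Z>.2)&(Z<.24)
    if '6' in n: P=v[m];print('  fin y',P.mean(0),P.min(0),P.max(0))
```

```text
{'clock': np.float64(16.35), 'eef_pos': array([ 0.5437, -0.1258,  0.097 ]), 'orientation': array([-1.5703, -0.0478,  0.0477]), 'force': array([-0.2998,  0.6155, -0.8365]), 'gripper_width': np.float64(0.0115)}
top6 168 [[0.6074, 0.0361, 0.2708], [0.6167, 0.0532, 0.3054], [0.6334, 0.0689, 0.3115]]
  top 127 [0.608  0.0377 0.3023] [0.6343 0.0689 0.3124]
  fin y [ 0.61514185 -0.12032546  0.22831358] [ 0.60803112 -0.12645061  0.20202609] [ 0.62632928 -0.11522758  0.23820719]
scene6 126 [[0.6075, 0.0348, 0.2713], [0.62, 0.0482, 0.3045], [0.6345, 0.0682, 0.3115]]
  top 73 [0.6065 0.0354 0.3024] [0.6353 0.0684 0.3119]
  fin y [ 0.62389657 -0.12248067  0.22247768] [ 0.60791352 -0.12807005  0.20303012] [ 0.63638577 -0.11246448  0.23811764]Traceback (most recent call last):
  File "<stdin>", line 6, in <module>
    return _quantile_unchecked(
        a, q, axis, out, overwrite_input, method, keepdims, weights)
    return _ureduce(a,
                    func=_quantile_ureduce_func,
    ...<5 lines>...
                    overwrite_input=overwrite_input,
                    method=method)
    r = func(a, **kwargs)
    result = _quantile(arr,
                       quantiles=q,
    ...<2 lines>...
                       out=out,
                       weights=wgt)
    slices_having_nans = np.isnan(arr[-1, ...])
                                  ~~~^^^^^^^^^
IndexError: index -1 is out of bounds for axis 0 with size 0
```

Gripped at 11.5 mm. The fin is at y ≈ -0.121 and the opener at y ≈ +0.052, so the slide is about 173 mm. I do the first half and check the forces.

carry_out --plan '[[[0,0,0,0.005,0],[0,0,0,0.01,0],[0,0,0,0.015,0],[0,0,0,0.015,0],[0,0,0,0.015,0],[0,0,0,0.015,0],[0,0,0,0.01,0],[0,0,0,0,0]]]'

```text
clock: 17.35
eef_pos: [0.5386, -0.0399, 0.097]
orientation: [-1.57, -0.049, 0.049]
force: [1.5, 1.1, 0.7]
gripper_width: 0.0115
```

Run:
```python
from meas import *
o=ctrl.observe();print({k:np.round(v,4) for k,v in o.items() if k in('clock','eef_pos','orientation','force','wrist_torque','gripper_width')})
p,d,c=snap('scene','scene8')
cv2.imwrite('pics/s8c.png',cv2.resize(p[150:270,250:390,::-1],None,fx=5,fy=5,interpolation=2))
```

```text
{'clock': np.float64(17.35), 'eef_pos': array([ 0.5386, -0.0399,  0.097 ]), 'orientation': array([-1.5699, -0.0491,  0.0486]), 'force': array([1.4506, 1.1024, 0.675 ]), 'wrist_torque': array([ 0.3979, -0.4751,  0.0373]), 'gripper_width': np.float64(0.0115)}
```

View pics/s8c.png

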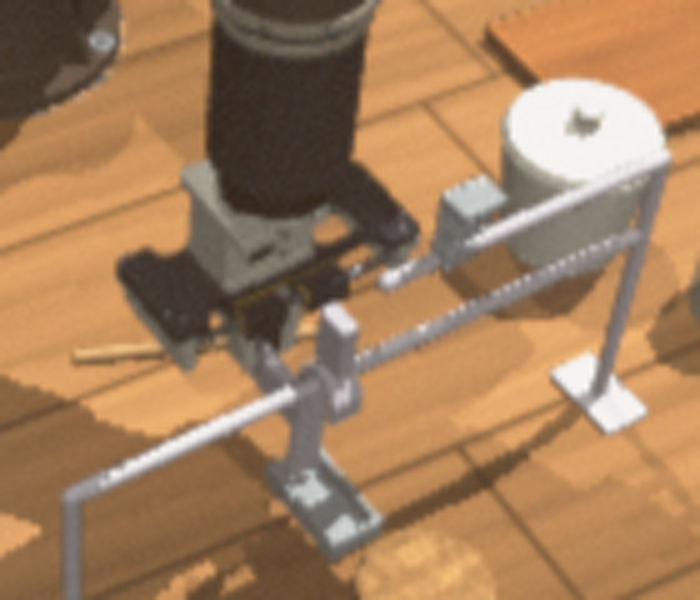

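The slide is going well: forces are low and the fin is heading under the keeper at crop (340, 330). I continue for the remaining 87 mm.

carry_out --plan '[[[0,0,0,0.01,0],[0,0,0,0.015,0],[0,0,0,0.015,0],[0,0,0,0.015,0],[0,0,0,0.015,0],[0,0,0,0.012,0],[0,0,0,0.005,0],[0,0,0,0,0],[0,0,0,0,0]]]'

```text
clock: 18.52
eef_pos: [0.5334, 0.046, 0.097]
orientation: [-1.57, -0.048, 0.048]
force: [3.2, 0.5, 1.5]
gripper_width: 0.0116
```

```bash
cat > chk.py <<'E'
from meas import *
import sys
t=sys.argv[1]
o=ctrl.observe();print({k:np.round(v,4) for k,v in o.items() if k in('clock','eef_pos','orientation','force','wrist_torque','gripper_width')})
u=np.array([-.059,.998])
for n in ['scene','top','wrist']:
    p,d,c=snap(n,n+t)
    v,_=pts(n+t);X,Y,Z=v[...,0],v[...,1],v[...,2]
    s=v[...,:2]@u; f=v[...,:2]@np.array([.998,.059]) # along, across
    f=f-np.median(.6143*.998)
    print(n)
    for nm,m in [('opener',(Z>.27)&(Z<.315)&(abs(f)<.035)&(s>-.1)&(s<.15)),('finhook',(Z>.195)&(Z<.235)&(abs(f)<.018)&(s>-.05)&(s<.1)),('dish',(Z>.035)&(Z<.075)&(f>-.02)&(f<.07)&(s>-.05)&(s<.1)),('tab',(Z>.105)&(Z<.135)&(f>-.1)&(f<-.03)&(s>-.05)&(s<.1))]:
        if m.sum()>5: q=np.percentile(s[m],[1,99]); print('  ',nm,m.sum(),'s',np.round(q,4),'mid',round(q.mean(),4),'f',np.round(np.percentile(f[m],[1,99]),3))
p=cv2.imread('pics/scene%s.png'%t);cv2.imwrite('pics/s%sc.png'%t,cv2.resize(p[150:270,250:390],None,fx=5,fy=5,interpolation=2))
E
python3 chk.py 9
```

```text
{'clock': np.float64(18.525), 'eef_pos': array([0.5334, 0.046 , 0.097 ]), 'orientation': array([-1.5699, -0.0481,  0.0475]), 'force': array([3.1684, 0.5419, 1.5276]), 'wrist_torque': array([ 0.4071, -1.1674, -0.0208]), 'gripper_width': np.float64(0.0116)}
scene
   opener 125 s [-0.0018  0.0317] mid 0.015 f [-0.003  0.024]
   finhook 72 s [0.0058 0.0202] mid 0.013 f [-0.013  0.014]
   dish 242 s [-0.0079  0.0356] mid 0.0139 f [-0.02   0.048]
   tab 69 s [-0.0077  0.0337] mid 0.013 f [-0.084 -0.031]
top
   opener 49 s [0.     0.0222] mid 0.0111 f [-0.002  0.023]
   dish 44 s [-0.0063  0.0209] mid 0.0073 f [0.003 0.049]
wrist
   tab 2267 s [-0.0009  0.0282] mid 0.0136 f [-0.095 -0.043]
```

View pics/s9c.png

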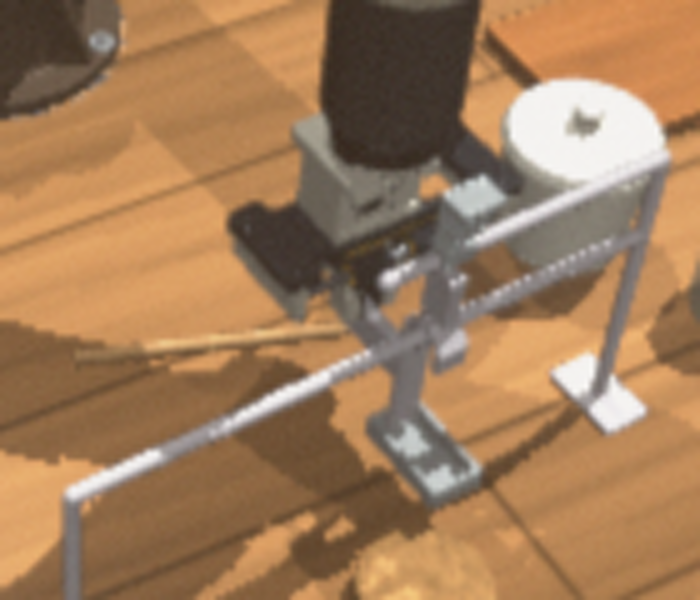

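View pics/wrist9.png

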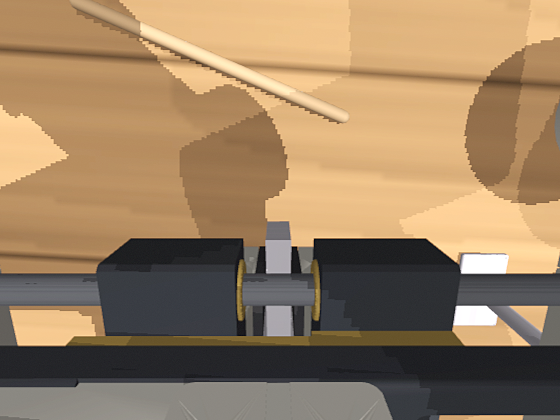

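The tray's middle (fin and dish, s ≈ 0.0135) is about 1.5 mm short of the opener's middle (s ≈ 0.015). I nudge it along the rail and slightly off the wedge, then release.

carry_out --plan '[[[0,0.001,0,0.0015,0],[0,0,0,0,0],[0,0,0,0,0],[0.04,0,0,0,0],[0.04,0,0,0,0],[0.04,0,0,0,0],[0.04,0,0,0,0],[0.04,0,0,0,0],[0.04,0,0,0,0],[0.04,0,0,0,0]]]'

```text
clock: 19.92
eef_pos: [0.5341, 0.0474, 0.097]
orientation: [-1.57, -0.048, 0.048]
force: [-0.0, 0.7, 0.5]
gripper_width: 0.0401
```

```bash
python3 chk.py 10
```

```text
{'clock': np.float64(19.925), 'eef_pos': array([0.5341, 0.0474, 0.097 ]), 'orientation': array([-1.5703, -0.0477,  0.0477]), 'force': array([-0.0295,  0.6569,  0.4894]), 'wrist_torque': array([ 0.051 , -0.1257,  0.0158]), 'gripper_width': np.float64(0.0401)}
scene
   opener 122 s [-0.0015  0.0314] mid 0.015 f [-0.005  0.022]
   finhook 75 s [0.0067 0.0208] mid 0.0138 f [-0.014  0.013]
   dish 249 s [-0.0076  0.0353] mid 0.0138 f [-0.02   0.049]
   tab 87 s [-0.0192  0.0475] mid 0.0142 f [-0.085 -0.03 ]
top
   opener 54 s [0.     0.0218] mid 0.0109 f [-0.003  0.023]
   dish 48 s [-0.0062  0.0237] mid 0.0088 f [0.004 0.05 ]
wrist
   dish 631 s [-0.0061  0.0354] mid 0.0146 f [-0.019  0.013]
   tab 2545 s [-0.0186  0.0488] mid 0.0151 f [-0.094 -0.042]
```

Released, and the centring is within about 1 mm. I rise straight up, back away from the rail and take the final check.

carry_out --plan '[[[0.04,0,-0.015,0,0],[0.04,0,-0.03,0,0],[0.04,0,-0.04,0,0],[0.04,0,-0.045,0,0],[0.04,-0.02,-0.045,0,0],[0.04,-0.03,-0.04,0,0],[0.04,-0.03,-0.02,0,0],[0.04,-0.02,0,0,0],[0.04,0,0,0,0],[0.04,0,0,0,0],[0.04,0,0,0,0],[0.04,0,0,0,0]]]'

```text
clock: 21.58
eef_pos: [0.4346, 0.0414, 0.3313]
orientation: [-1.571, -0.046, 0.049]
force: [0.5, 0.1, -0.3]
gripper_width: 0.04
```

```bash
python3 chk.py 11
```

```text
{'clock': np.float64(21.575), 'eef_pos': array([0.4346, 0.0414, 0.3313]), 'orientation': array([-1.5711, -0.0464,  0.0486]), 'force': array([ 0.4538,  0.1438, -0.2583]), 'wrist_torque': array([ 0.0924, -0.1675, -0.0415]), 'gripper_width': np.float64(0.04)}
scene
   opener 127 s [-0.0023  0.0311] mid 0.0144 f [-0.003  0.024]
   finhook 75 s [0.0071 0.0208] mid 0.0139 f [-0.014  0.014]
   dish 246 s [-0.0083  0.0359] mid 0.0138 f [-0.019  0.049]
   tab 87 s [0.0068 0.0212] mid 0.014 f [-0.093 -0.033]
top
   opener 166 s [-0.      0.0325] mid 0.0162 f [-0.004  0.022]
   finhook 25 s [0.009  0.0213] mid 0.0151 f [-0.013 -0.005]
   dish 102 s [-0.0059  0.0353] mid 0.0147 f [-0.02   0.049]
   tab 105 s [0.0086 0.0211] mid 0.0148 f [-0.092 -0.03 ]
wrist
   dish 160 s [-0.006   0.0358] mid 0.0149 f [0.018 0.047]
   tab 255 s [0.0097 0.0208] mid 0.0152 f [-0.094 -0.067]
```

View pics/s11c.png

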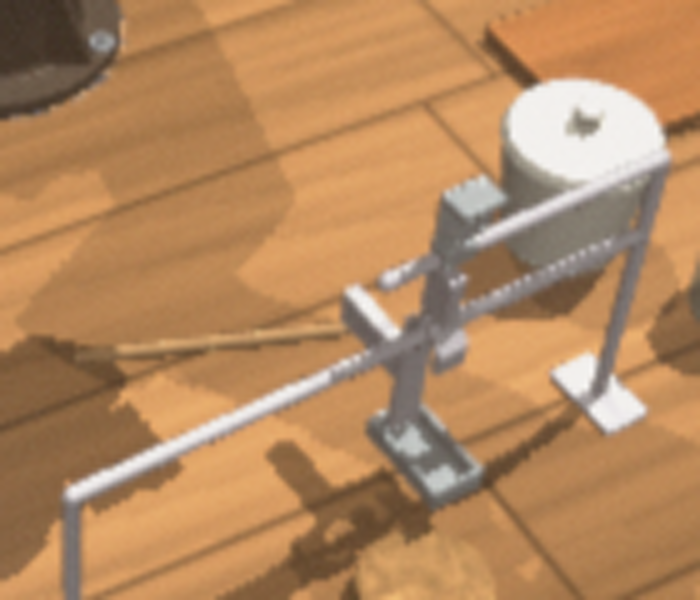

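View pics/scene11.png

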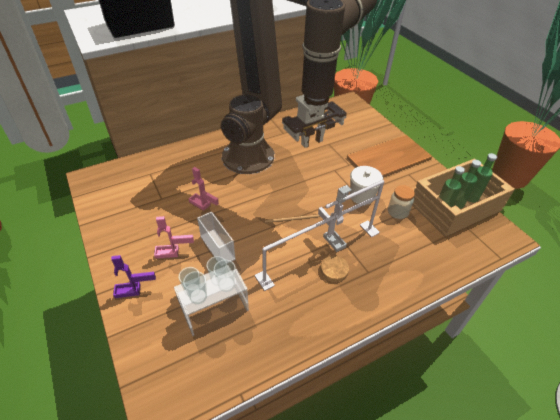

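The tray hangs upright under the opener at scene (row 215, col 337). It is centred within about 1 mm, everything else stands where it did, and the gripper is clear. I hand the job in.

```bash
python3 -c "
from bench import ctrl
print(ctrl.sign_off())"
```

```text
the job is handed in; nothing more can be done
None
```

The cap tray now hangs freely on the rail under the keeper bar, centred beneath the bottle opener. I lifted it from the caddy by the fin, hooked it over the open stretch and let go. Then I gripped the front tab, slid it about 175 mm along the rail and let go again. I handed the job in at about 21.6 s on the robot's clock, against the 67 s limit.

- **Centring:** the tray's middle lies 0.5 mm (scene camera) to 1.5 mm (top camera) short of the opener's middle along the rail. The last 1.5 mm nudge showed up as a shift of only about 1 mm or less, which is within the calibration's 2 mm.
- **Forces:** the force readings I took stayed within about 5 N, with the highest when seating the hook. I read them only at the end of each move, not during it.
- **Other things:** the final scene picture shows the bystanders where they were at the start, and the gripper clear of everything. I judged this by eye and did not measure them.
- **Networks:** the landmark networks often pointed at the pink and purple look-alikes, so I took positions mainly from the depth images.

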